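Index the jig slide with its drop-in pin and hold it at the click

TASK

Take the steel pin out of the wooden block, put it down through the eyelet of the blue slide until its collar sits on the eyelet, and then, with the pin as the handle, slide the carriage along the rail to the right until its spring ball clicks into the notch at the red mark on the index plate. Do not run on past the notch, leave the things lying around alone, and finish while still gripping the pin, with the slide resting in the notch.

Things in the scene. Friction and masses are not known exactly. Their poses are not given: they have to be found in the camera images.
- pin_grip (a point): Centre of the handle of the loose steel pin, half-way up the handle. The pin stands upright, 106 mm tall: smooth round handle 18 mm in diameter, 55 mm long (from 28 mm below this point to 27 mm above), under it a collar 26 mm in diameter and 6 mm thick, under that a shank 10 mm in diameter and 45 mm long with a short chamfered tip. The z axis points up the pin. Mass 70 g or a little more or less.
- pin_collar (a point): Point on the pin's axis at the underside of its collar, 34 mm below pin_grip. It lies at the height of the eyelet's top face when the pin is fully in.
- pin_tip (a point): Lower end of the pin's shank on its axis, 79 mm below pin_grip. z points up the pin.
- pin_block: Fixed wooden block 80 x 80 mm, 50 mm high, in which the pin stands at the start: shank in the 12 mm through hole at the block's centre, collar resting on its top. Origin: centre of its underside.
- rail: Fixed straight guide rail on the bench, 350 mm long (along its own y) with end stops, 60 mm wide, top 40 mm high. Origin: centre of its underside. The slide starts toward its +y (left) end and runs toward its own -y (to the robot's right); the rail may be turned a little.
- slide (a joint): Travel of the blue slide along the rail, m; 0 = left end, grows as it moves along the rail's -y, end stop at 0.20. The sliding friction is about 1.2 N. A spring ball under the slide rolls on the index plate; in the notch it holds the slide: it pulls the slide to the centre from within about 4 mm (a jump of up to the 3 mm play of the pin in the eyelet), and it takes about 6 to 9 N along the rail to push it out again.
- eyelet (a point): Centre of the eyelet's hole at its top face, 55 mm above the bench. The eyelet is a steel lug 46 x 46 mm, 10 mm thick, on the front (robot) side of the slide, with a vertical through hole 13 mm in diameter, open below to the bench. Axes as the rail's: -y is the way to slide. The rest of the slide is no more than 16 mm higher than the eyelet, 75 mm or more behind it.
- pointer (a point): Centre of the top of the slide straight above the spring ball, at the foot of the brass plunger housing, beside a red pointer line; 56 mm above the bench, 84 mm behind the eyelet.
- notch (a point): Middle of the 10 mm wide notch in the steel index plate behind the rail, level with the plate's top, 38 mm above the bench; a small upright red mark stands behind it on the plate. Axes as the rail's. The ball is in the notch when pointer and notch are at the same place along the rail (the rail's y).
- blank_cherry: Bystander: squared reddish wood blank 19 x 128 x 19 mm lying flat; origin at the centre of its underside.
- wax_tin: Bystander: flat round green tin 77 mm wide, 28 mm high; origin at the centre of its underside.
- bottle_stopper: Bystander: dark turned bottle stopper 39 mm wide, 80 mm high, standing; origin at the centre of its underside.
Things that resemble listed ones, but are neither listed nor needed, are in the scene too. What is shaped like the part that bears pin_grip but purple is not meant.

How it is judged (in metres and radians):
On the way:
1. the pin is through the eyelet, upright, with its collar within 6 mm of the eyelet's top face, while the slide is still 30 mm or more short of the notch (horizontal distance between pin_collar and eyelet below 0.004 m and z of pin_collar in the frame of eyelet below 0.006 m and angle between pin_tip's own z axis and vertical below 0.2 rad and y of pointer in the frame of notch above 0.03 m), for 0.2 s.
At the end, for the whole second after the job is handed in: The slide stands still with its ball in the notch (within 2 mm along the rail); the pin is upright in the eyelet, its axis within 4 mm of the hole's and its collar within 6 mm of the eyelet's top face; the fingers still grip the pin with more than 2 N (horizontal distance between pin_collar and eyelet below 0.004 m and z of pin_collar in the frame of eyelet below 0.006 m and angle between pin_tip's own z axis and vertical below 0.2 rad and y of pointer in the frame of notch between -0.002 and 0.002 m and velocity of joint slide between -0.005 and 0.005 m/s and contact force between the fingers and pin above 2 N); the arm keeps its last pose, push and grip.
It fails at once if the slide runs more than 15 mm past the notch (y of pointer in the frame of notch below -0.015 m).
It fails at once if a bystander (reddish wood blank, tin, bottle stopper) is moved by more than 30 mm (distance of any of blank_cherry, wax_tin, bottle_stopper from where it was at the start of the episode above 0.03 m).
It also fails if it takes over 48 s, if anything falls off the work surface, if the arm or the gripper's body presses on something with over 40 N, if the wrist force passes 120 N, or if a joint passes its speed limit or range.

ROBOT

A 6-joint arm with a two-finger parallel gripper is mounted at the origin on a cart in front of the work surface, level with it; the furniture and walls round the work are solid. World frame = base frame: x ahead of the robot, y to its left, z up, the work surface at z = 0. Lengths are in mm, angles in rad, forces in N, time in s.
With the tool pointing down it reaches from about 400 to 925 mm from the base axis. Payload 12.5 kg.
Tool frame: the origin (TCP) lies midway between the tips of the shut fingers; the grasp point (between the pads) lies 19 mm behind it; z points along the fingers, y is the direction in which the jaws open and shut (so a half turn about z gives the same grasp; the last joint's range is limited). The gripper opens to 95 mm and grips with 3 to 60 N. Pads are 20 mm wide; open, the fingers measure 119 mm over their backs; the gripper's body (75 mm by 180 mm) begins 59 mm behind the grasp point.
Start: joints at [-1.254, 0.491, 1.559, -0, 1.092, -0.106], TCP at [256.471, -569.973, 214.661] pointing down, gripper open.
Joint ranges: [-3.1, 3.1], [-0.84, 2.19], [0.05, 2.79], [-1.13, 4.28], [0.06, 2.93], [-2.69, 2.69]. Speed limits (rad/s): [2.22, 2.22, 2.79, 3.14, 3.14, 3.14].

INTERFACE

Orientations are given as [roll, pitch, yaw] about the fixed x, y, z axes, in that order (R = Rz(yaw) Ry(pitch) Rx(roll)).
In Python, from cell import env, eyes, job_done, boxes_of, regions_of gives the robot as it stands.
- The arm moves only by the tool send_rows, never from a script. Its argument "plan" is text: rows parted by semicolons, each of 5 numbers parted by spaces: the shift along the tool's x, y, z in mm, then the turn about the tool's z in rad, then the finger opening in mm, from 0 to 95.1. In form: x y z roll gripper; .... A call has 1 to 8 rows; each row shifts and turns the pose as measured when the row begins, along the tool's axes as they then stand; what a row does not reach is not made up. A row lasts 1/10 s, in which the tool goes at most 50 mm and 8.59 degrees, less where a joint would pass 70% of its speed; a pose out of reach is approached as far as the arm can. A call with a gripper value outside its range is refused whole. The fingers move at their own pace and stop on an object; the grip force is fixed at half the most. Time passes only in rows, so rows that do not move let the fingers close. It gives the time, the measured TCP pose, the force and the opening at its end, in the units of the state.
- env.state(): the state, without advancing time (a new reading comes with each control period).
- eyes.read_camera(name): name is "scene" or "side" or "wrist"; returns a dict with "image" (420x560x3 uint8, red, green, blue), "vertical_fov" (degrees; the focal length in pixels is half the picture's height over the tangent of half this angle, whatever the lens; pixels are square), "cx", "cy" (the principal point, pixels), "extrinsics" (4x4, takes a point from camera to world coordinates). Camera axes: x right, y up, looking along -z (the intrinsics and any distortion apply to the point x, -y, -z); pixel columns grow to the right and rows downward; lengths in mm; the calibration is good to about 2 mm. A picture is of the moment at which its call begins. There is no depth.
- job_done(): hands the job in, once; it reports no verdict.
Trained networks look in a picture, given as the dict that the camera call returned (one of the last four; its "shot" number tells which), for a name from the list of things; names that differ only in an ending like _2 or _b are one class to them, and where a whole thing is asked for, a point or a joint stands for the part that bears it (a point fixed in the world has none). Each returns a list of dicts, best first, with "confidence" (0 to 1); they miss things now and then, are a little off and sometimes report something else, mostly with a low value. They report only what shows in the picture. A call takes as long as a camera call. They do not tell look-alikes from the thing itself.
- boxes_of(target, picture): "bbox" ([left, top, width, height] in pixels, round what is visible of it).
- regions_of(target, picture): "pixels" (420x560 bool, what is visible of it) and "bbox" ([left, top, width, height] in pixels, round what is visible of it).
The state is a dict: "t": time; "joints": joint angles; "qvel": joint speeds; "tau": joint torques, N m; "eef_pos": TCP position; "tcp_rot": TCP orientation; "ft_force": force on the tool from outside, world axes, zero at the start; "moment": the same for the moment, N m; "opening": opening from 0.0 (shut) to 1.0 (fully open).
Only numpy, scipy, OpenCV 4.12 (cv2) and the standard library are available. Lean on these libraries where they do the work, as an engineer would, in place of code of your own. Each camera call takes 0.05 s, during which the arm holds its last target.

## Working session

There is one attempt and no reset: what is moved stays moved. The work goes in short steps, Python scripts to look and compute and a tool call to move; the robot and the scene stay as the last step left them, time stands still between calls to the robot, and variables do not carry over. Pictures are saved under pics/ and viewed, and the job is handed in when it is done.

Besides the shell and the picture viewer there is one more tool, called after "Emit:" as name(argument=value, ...), one argument or row to a line, values as JSON. send_rows: Moves the arm, as the interface text tells. Its arguments: {"type":"object","properties":{"plan":{"type":"string"}},"required":["plan"]}

```bash
ls; mkdir -p pics; python3 - <<'E'
from cell import env, eyes, job_done, boxes_of, regions_of
import cv2,pickle
print(env.state())
for n in ["scene","side","wrist"]:
    p=eyes.read_camera(n)
    cv2.imwrite(f"pics/{n}0.png",p["image"][:,:,::-1])
    pickle.dump(p,open(f"{n}0.pkl","wb"))
    print(n,{k:v for k,v in p.items() if k!="image"})
    for t in ["pin_grip","pin_block","rail","slide","eyelet","pointer","notch","blank_cherry","wax_tin","bottle_stopper"]:
        try: print(t,[(b["bbox"],round(b["confidence"],2)) for b in boxes_of(t,p)])
        except Exception as e: print(t,e)
E
```

```text
pics
{'t': 0.0, 'joints': array([-1.25360624e+00,  4.91557804e-01,  1.55945672e+00, -1.38207020e-05,
        1.09169922e+00, -1.05574874e-01]), 'qvel': array([-0.00123537,  0.00103941, -0.00142382, -0.00012676, -0.00040489,
       -0.00158107]), 'tau': array([-8.35401261e-04, -6.12645006e+01, -2.58181000e+01,  6.91881753e-02,
        4.81610256e-02, -1.55003790e-04]), 'eef_pos': array([ 256.38147422, -569.72258032,  214.06033852]), 'tcp_rot': array([-3.14047652e+00, -1.05949007e-04,  4.22771283e-01]), 'ft_force': array([-0.43591778,  0.87086486,  1.38334719]), 'moment': array([ 0.03461732,  0.02680801, -0.01726121]), 'opening': 1.0014399387994066}
scene {'vertical_fov': 54.02402265318836, 'cx': 278.5800063698682, 'cy': 208.68912734475285, 'extrinsics': array([[-4.36515342e-01,  5.74631226e-01, -6.92281236e-01,
        -3.62716462e+02],
       [-8.99552838e-01, -2.64990116e-01,  3.47253409e-01,
         4.44700340e+02],
       [ 1.60949672e-02,  7.74324991e-01,  6.32583402e-01,
         9.28033297e+02],
       [ 0.00000000e+00,  0.00000000e+00,  0.00000000e+00,
         1.00000000e+00
[... 1478 characters left out ...]

bottle_stopper [([272.0, 315.3, 18.0, 27.6], 0.8), ([246.6, 177.6, 33.6, 17.5], 0.65), ([226.2, 282.6, 30.5, 32.2], 0.46)]
wrist {'vertical_fov': 58.02774619446659, 'cx': 281.61948641265576, 'cy': 208.7928820485998, 'extrinsics': array([[ 4.09058109e-01,  8.75886837e-01,  2.55917394e-01,
         3.28203572e+02],
       [-9.12507516e-01,  3.92265151e-01,  1.16008985e-01,
        -5.36283821e+02],
       [ 1.22326804e-03, -2.80980961e-01,  9.59712563e-01,
         3.84050166e+02],
       [ 0.00000000e+00,  0.00000000e+00,  0.00000000e+00,
         1.00000000e+00]]), 'shot': 3}
pin_grip []
pin_block []
rail []
slide []
eyelet []
pointer []
notch []
blank_cherry []
wax_tin []
bottle_stopper []
```

View pics/scene0.png

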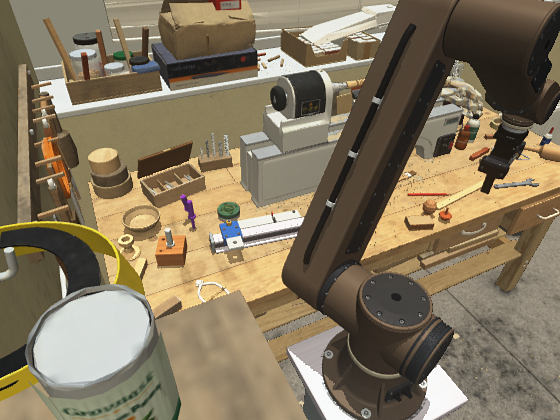

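View pics/side0.png

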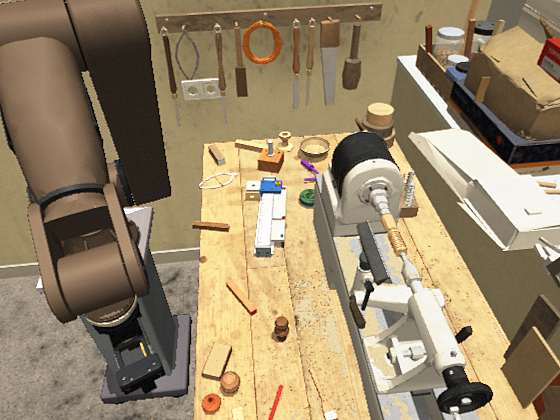

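```bash
python3 - <<'E'
import cv2
a=cv2.imread("pics/scene0.png")[170:290,130:320]; b=cv2.imread("pics/side0.png")[120:270,200:340]
cv2.imwrite("pics/cs.png",cv2.resize(a,None,fx=4,fy=4,interpolation=cv2.INTER_CUBIC))
cv2.imwrite("pics/cd.png",cv2.resize(b,None,fx=4,fy=4,interpolation=cv2.INTER_CUBIC))
E
```

```text
(no output)
```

View pics/cs.png

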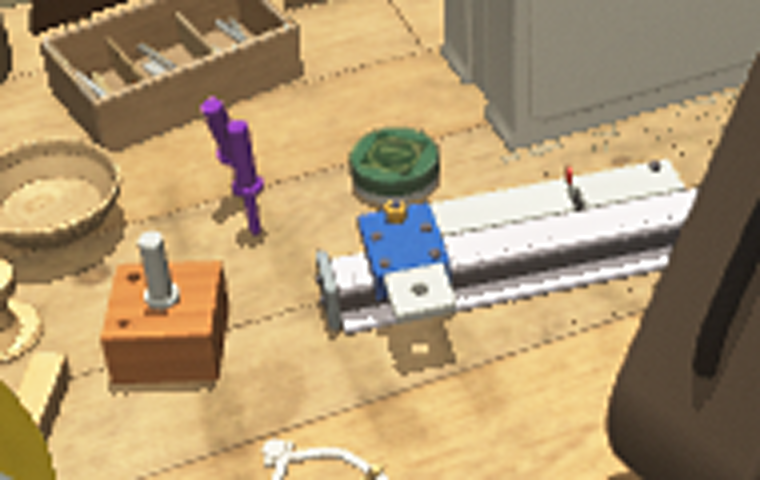

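View pics/cd.png

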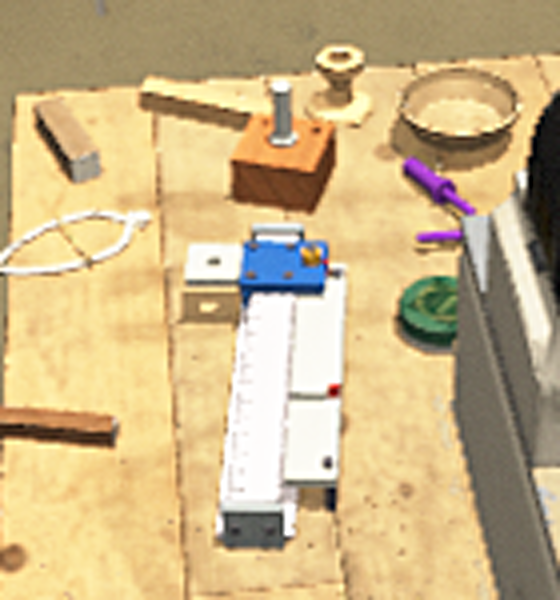

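The steel pin stands in the orange block at scene ≈(168,237) and side ≈(271,148). The purple look-alikes at scene ≈(188,210) lie on or over the bench and are not meant. The eyelet hole is at scene ≈(235,242), and the red mark is at scene ≈(273,216).

```bash
cat > h.py <<'E'
import numpy as np,pickle
def ray(p,u,v):
    f=p["image"].shape[0]/2/np.tan(np.radians(p["vertical_fov"]/2))
    d=np.array([(u-p["cx"])/f,-(v-p["cy"])/f,-1.]);E=p["extrinsics"]
    d=E[:3,:3]@d; return E[:3,3],d/np.linalg.norm(d)
def atz(p,u,v,z):
    o,d=ray(p,u,v); return o+d*(z-o[2])/d[2]
def tri(*rs):
    A=sum(np.eye(3)-np.outer(d,d) for o,d in rs);b=sum((np.eye(3)-np.outer(d,d))@o for o,d in rs)
    x=np.linalg.solve(A,b); return x,[round(float(np.linalg.norm(np.cross(x-o,d))),1) for o,d in rs]
def proj(p,X):
    E=p["extrinsics"];c=E[:3,:3].T@(np.array(X)-E[:3,3]);f=p["image"].shape[0]/2/np.tan(np.radians(p["vertical_fov"]/2))
    return p["cx"]+f*c[0]/-c[2],p["cy"]-f*c[1]/-c[2]
E
python3 - <<'E'
from h import *
np.set_printoptions(precision=1,suppress=True)
s=pickle.load(open("scene0.pkl","rb"));d=pickle.load(open("side0.pkl","rb"))
c=lambda x,o:(x+.5)/4-.5+o
for n,a,b,z in [("pintop",(150,237),(283,83),111),("collar",(160,297),(285,138),53),("eye",(419,290),(212,261),55),("notch",(576,200),(330,393),38),("redtop",(569,172),(333,388),50),("pointer",(398,215),(310,262),56)]:
    A=(c(a[0],130),c(a[1],170));B=(c(b[0],200),c(b[1],120))
    print(n,tri(ray(s,*A),ray(d,*B)),atz(s,*A,z),atz(d,*B,z))
# rail edges
E
```

```text
pintop (array([583.9, 335.3, 112.7]), [1.2, 1.2]) [584.3 334.7 111. ] [584.9 339.6 111. ]
collar (array([584. , 336.8,  51.5]), [0.6, 0.6]) [581.6 336.8  53. ] [584.3 335.5  53. ]
eye (array([504.2, 157.7,  55.2]), [0.0, 0.0]) [504.5 157.7  55. ] [504.2 157.9  55. ]
notch (array([582.1,  -5.2,  33.1]), [8.0, 8.0]) [566.7  -4.   38. ] [587.8  -2.5  38. ]
redtop (array([589.8,  -8.5,  49. ]), [0.2, 0.2]) [588.9  -8.   50. ] [589.6  -9.8  50. ]
pointer (array([588.1, 142.5,  57.8]), [0.8, 0.8]) [591.1 142.   56. ] [587.7 143.9  56. ]
```

```bash
python3 - <<'E'
from h import *
np.set_printoptions(precision=0,suppress=True)
s=pickle.load(open("scene0.pkl","rb"));d=pickle.load(open("side0.pkl","rb"))
for z in (0,): print(atz(s,256,205,z),atz(s,243,183,z),atz(d,326,232,z))
for z in (100,200,300): print(z,atz(s,241,140,z),atz(s,275,95,z),atz(d,335,165,z),atz(d,316,180,z))
E
```

```text
[706.  -0.   0.] [851.  -9.  -0.] [724. -47.   0.]
100 [995. -63. 100.] [1326. -371.  100.] [792. 172. 100.] [713.  99. 100.]
200 [831.  -1. 200.] [1122. -272.  200.] [758.  38. 200.] [688. -26. 200.]
300 [667.  60. 300.] [ 918. -174.  300.] [723. -95. 300.] [ 662. -151.  300.]
```

Emit:
send_rows(
  plan="0 0 -15 0.15 95; 0 0 -15 0.15 95; 0 0 -15 0.15 95; 0 0 -5 0.15 95; 20 -40 0 0 95; 20 -45 0 0 95; 20 -45 0 0 95; 20 -45 0 0 95",
)

```text
t: 2.45
eef_pos: [367.6, -413.0, 265.5]
tcp_rot: [3.141, 0.0, -0.198]
ft_force: [1.1, -0.8, 0.0]
opening: 1.001
```

Emit:
send_rows(
  plan="20 -45 0 0 95; 20 -45 0 0 95; 20 -45 0 0 95; 20 -45 0 0 95; 20 -45 0 0 95; 10 -45 0 0 95; 0 -45 0 0 95; 0 -45 0 0 95",
)

```text
t: 3.25
eef_pos: [550.3, -71.7, 266.2]
tcp_rot: [3.14, -0.003, -0.199]
ft_force: [0.7, -0.1, -0.4]
opening: 0.997
```

Emit:
send_rows(
  plan="-15 -45 0 0 95; -15 -45 0 0 95; -15 -45 0 0 95; 0 0 0 0 95",
)

```text
t: 3.65
eef_pos: [532.0, 79.6, 265.8]
tcp_rot: [3.141, -0.004, -0.194]
ft_force: [1.0, -0.7, -0.1]
opening: 1.002
```

```bash
cat > w.py <<'E'
import sys,pickle,cv2
from cell import env,eyes
n=sys.argv[1];p=eyes.read_camera("wrist");s=env.state()
pickle.dump((p,s),open(n+".pkl","wb"));cv2.imwrite(f"pics/{n}.png",p["image"][:,:,::-1]);print(s["t"],s["eef_pos"],s["tcp_rot"])
E
python3 w.py w1
```

```text
3.7 [532.51248264  77.69492579 265.78781448] [ 3.14051098 -0.0041199  -0.1946338 ]
```

View pics/w1.png

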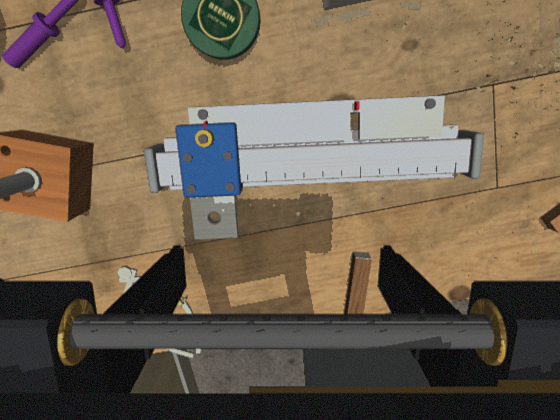

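```bash
python3 - <<'E'
import cv2
a=cv2.imread("pics/w1.png")[90:250,170:370]
cv2.imwrite("pics/w1c.png",cv2.resize(a,None,fx=4,fy=4,interpolation=cv2.INTER_CUBIC)[:600])
E
```

```text
(no output)
```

View pics/w1c.png

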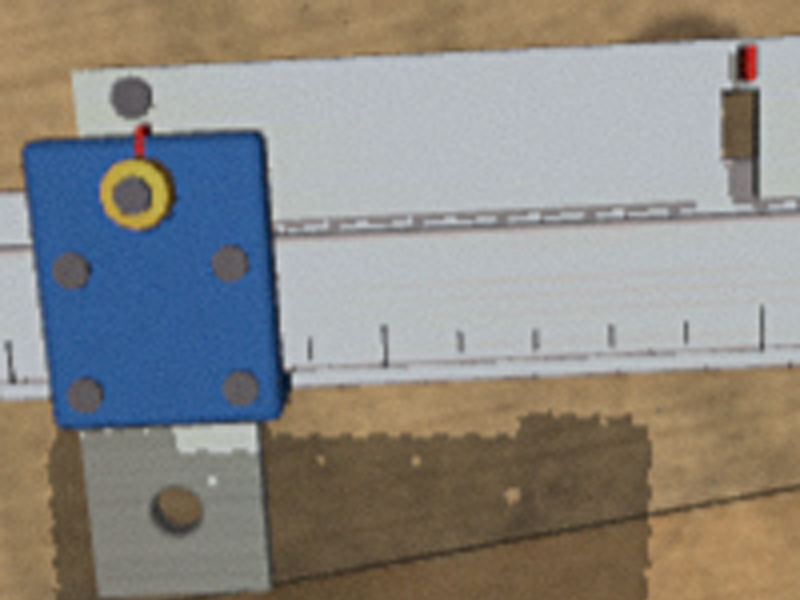

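```bash
python3 - <<'E'
from h import *
np.set_printoptions(precision=1,suppress=True)
p,s=pickle.load(open("w1.pkl","rb"))
c=lambda x,y:((x+.5)/4-.5+170,(y+.5)/4-.5+90)
g=lambda n,x,y,z:(print(n,atz(p,*c(x,y),z)),atz(p,*c(x,y),z))[1]
g("eye",177,509,55);g("pline",140,142,56);g("foot",137,205,60)
n=g("notch",740,125,38);g("nl",722,125,38);g("nr",758,125,38);g("nfar",737,90,38);g("nnear",742,160,38)
a=g("platel",73,72,38);b=g("plater",790,38,38)
d=b-a;print("rail yaw from plate",np.arctan2(-d[0],-d[1])*-1)
t1=g("tick10",385,345,40);t2=g("tick",762,328,40);d=t2-t1;print(np.linalg.norm(d),np.arctan2(d[0],-d[1]))
E
```

```text
eye [506.3 158.   55. ]
pline [599.8 143.8  56. ]
foot [585.4 147.4  60. ]
notch [573.7  -4.2  38. ]
nl [574.6   0.3  38. ]
nr [572.8  -8.8  38. ]
nfar [582.4  -4.7  38. ]
nnear [564.8  -3.5  38. ]
platel [619.5 159.8  38. ]
plater [592.4 -19.6  38. ]
rail yaw from plate -0.14977472310568354
tick10 [535.7  96.5  40. ]
tick [520.8  -2.2  40. ]
99.8056630979005 -0.14989428113300698
```

Emit:
send_rows(
  plan="0 -45 0 -0.045 95; 0 -45 0 0 95; 0 -45 0 0 95; 0 -45 0 0 95; 0 -45 0 0 95; 0 -38 0 0 95; 0 0 0 0 95",
)

```text
t: 4.4
eef_pos: [579.8, 339.1, 265.1]
tcp_rot: [3.139, -0.006, -0.157]
ft_force: [-1.3, -0.2, -1.5]
opening: 1.0
```

```bash
python3 w.py w2
```

```text
4.45 [579.64898062 337.15489352 265.09443272] [ 3.13830927 -0.00611415 -0.15829203]
```

View pics/w2.png

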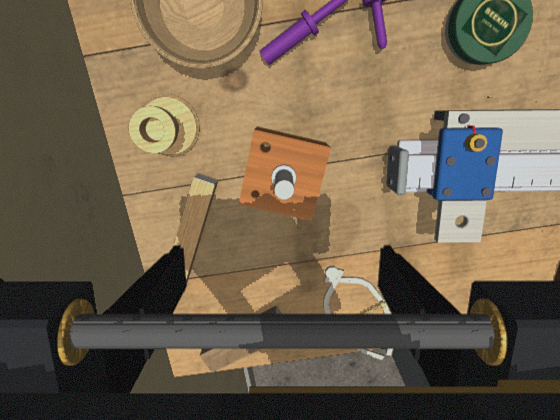

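```bash
python3 - <<'E'
from h import *
import cv2
np.set_printoptions(precision=1,suppress=True)
p,s=pickle.load(open("w2.pkl","rb"))
a=cv2.imread("pics/w2.png")
cv2.imwrite("pics/w2c.png",cv2.resize(a[150:220,240:340],None,fx=8,fy=8,interpolation=cv2.INTER_CUBIC))
cv2.imwrite("pics/w2d.png",cv2.resize(a[195:245,430:500],None,fx=8,fy=8,interpolation=cv2.INTER_CUBIC))
print(atz(p,284,189,111),atz(p,284,176,53),atz(p,461.5,221.5,55), atz(p,283,178,111))
E
```

```text
[582.6 336.9 111. ] [582.8 336.3  53. ] [505.3 159.   55. ] [592.4 336.2 111. ]
```

View pics/w2c.png

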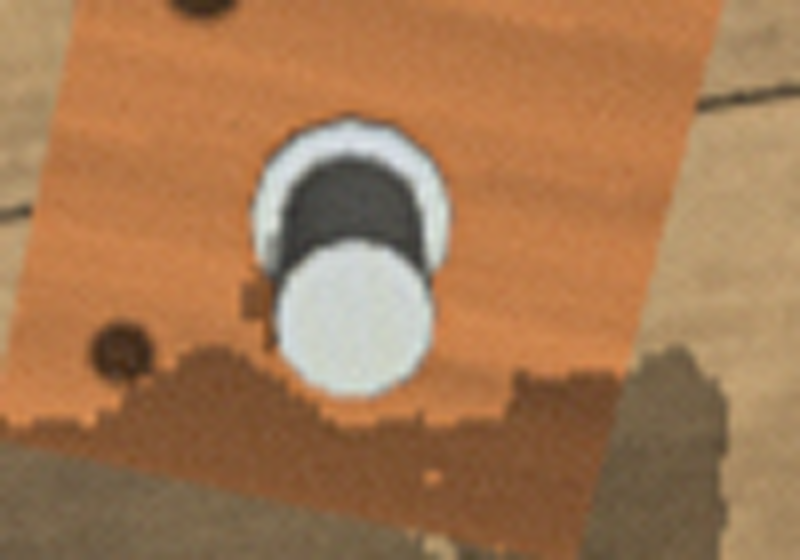

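View pics/w2d.png

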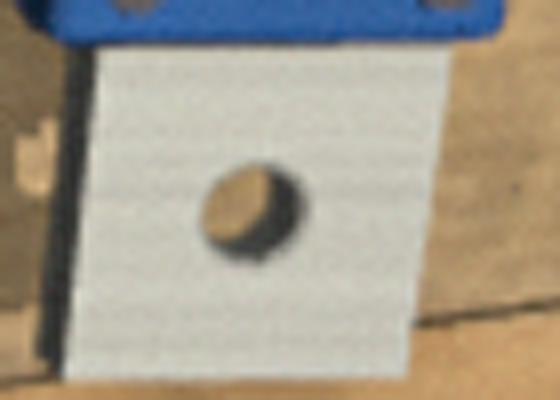

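Emit:
send_rows(
  plan="3.5 0 45 0 95; 0 0 45 0 95; 0 0 45 0 95; 0 0 40 0 60; 0 0 20 0 45; 0 0 5 0 40",
)

```text
t: 5.05
eef_pos: [589.6, 324.6, 61.6]
tcp_rot: [3.14, -0.012, -0.167]
ft_force: [-0.3, -1.0, -0.1]
opening: 0.803
```

```bash
python3 w.py w3
```

```text
5.1 [589.72387511 324.55568403  61.84459452] [ 3.13977423 -0.01169352 -0.16716776]
```

View pics/w3.png

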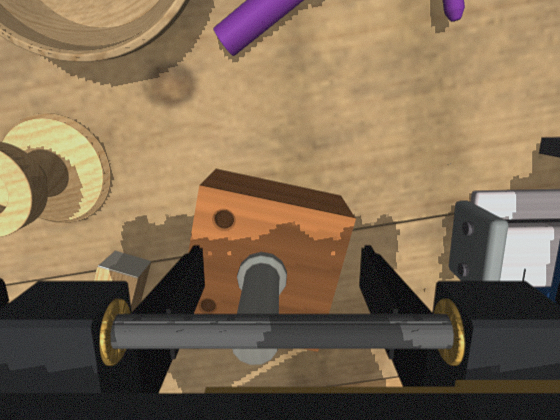

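Emit:
send_rows(
  plan="-8.6 -10.8 -3 0 60; 0 0 0 0 50",
)

```text
t: 5.3
eef_pos: [584.1, 336.2, 67.3]
tcp_rot: [3.141, -0.014, -0.169]
ft_force: [0.5, -0.2, 0.5]
opening: 0.604
```

Emit:
send_rows(
  plan="-1 -0.5 1 0 30; 0 0 0 0 10; 0 0 0 0 0; 0 0 0 0 0; 0 0 0 0 0; 0 0 0 0 0",
)

```text
t: 5.9
eef_pos: [583.9, 337.3, 70.4]
tcp_rot: [-3.14, -0.018, -0.168]
ft_force: [0.2, -3.6, -1.1]
opening: 0.179
```

Emit:
send_rows(
  plan="0 0 -10 0 0; 0 0 -15 0 0; 0 0 -20 0 0; 0 0 -20 0 0; 0 0 -15 0 0; 0 0 0 0 0",
)

```text
t: 6.5
eef_pos: [583.4, 338.4, 158.7]
tcp_rot: [-3.137, -0.022, -0.168]
ft_force: [-0.4, 0.3, -1.0]
opening: 0.176
```

```bash
python3 w.py w4
```

```text
6.55 [583.03560485 338.20954828 157.53434112] [-3.1372952  -0.02061134 -0.16833204]
```

View pics/w4.png

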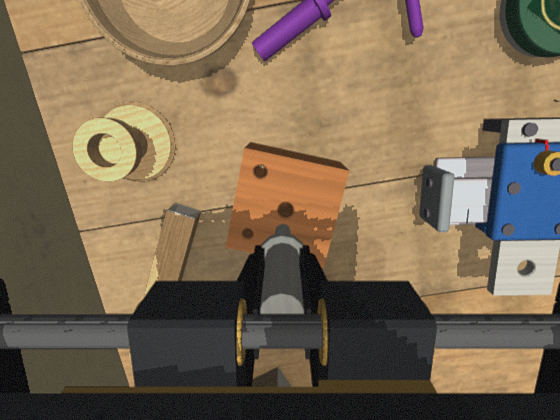

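Emit:
send_rows(
  plan="-9.5 38 0 0 0; -9.5 38 0 0 0; -9.5 38 0 0 0; -9.5 38 0 0 0; -6 28 0 0 0; 0 0 0 0 0; 0 0 0 0 0",
)

```text
t: 7.25
eef_pos: [504.4, 163.2, 152.6]
tcp_rot: [-3.138, -0.017, -0.167]
ft_force: [0.8, 0.8, -1.1]
opening: 0.179
```

```bash
python3 w.py w5
```

```text
7.3 [504.42318032 163.41100131 152.45048668] [-3.13771342 -0.01681135 -0.16656009]
```

View pics/w5.png

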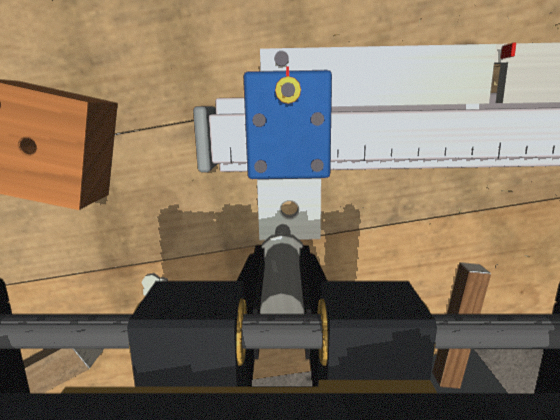

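```bash
python3 - <<'E'
from h import *
import cv2
np.set_printoptions(precision=1,suppress=True)
from scipy.spatial.transform import Rotation as Ro
p,s=pickle.load(open("w5.pkl","rb"))
a=cv2.imread("pics/w5.png")
cv2.imwrite("pics/w5c.png",cv2.resize(a[190:290,240:340],None,fx=6,fy=6,interpolation=cv2.INTER_CUBIC))
print(atz(p,289.5,208.5,55),"blank",atz(p,459,265,19),atz(p,487,268,19),atz(p,440,385,19))
R=Ro.from_euler("xyz",s["tcp_rot"]).as_matrix();T=s["eef_pos"]
for L in (20.4,65.4): X=T+R[:,2]*L;print(X,proj(p,X))
E
```

```text
[506.1 158.2  55. ] blank [421.7  22.6  19. ] [414.8  -1.3  19. ] [300.3  46.1  19. ]
[504.8 163.4 132.1] (np.float64(282.72282242985546), np.float64(249.95565650611798))
[505.5 163.5  87.1] (np.float64(282.4970034543482), np.float64(223.48204358767023))
```

View pics/w5c.png

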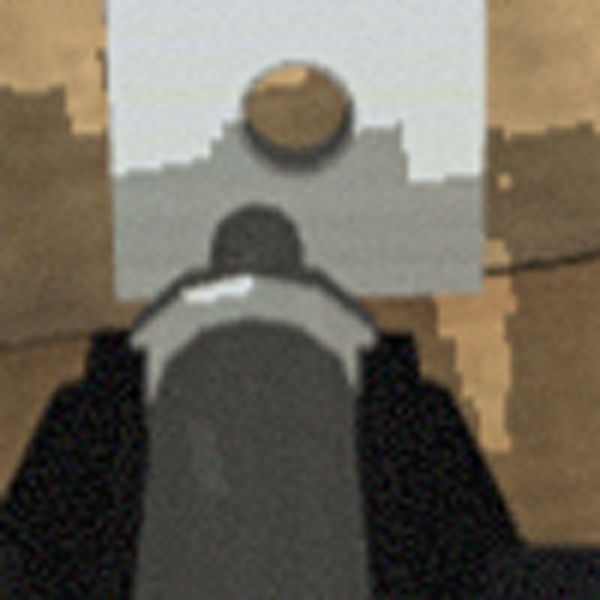

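```bash
cat > ov.py <<'E'
from h import *
import cv2,sys
from scipy.spatial.transform import Rotation as Ro
def overlay(name,out,dx,tilt,dz,box,L0=20.4,k=6,dy=0,tilty=0):
    p,s=pickle.load(open(name+".pkl","rb"))
    R=Ro.from_euler("xyz",s["tcp_rot"]).as_matrix();T=s["eef_pos"]
    x0,y0,x1,y1=box
    a=cv2.resize(p["image"][y0:y1,x0:x1,::-1].copy(),None,fx=k,fy=k,interpolation=cv2.INTER_CUBIC)
    Rt=Ro.from_euler("xyz",[tilty,tilt,0]).as_matrix()
    for L,r,c in [(L0+45,3.5,(0,0,255)),(L0+43,5,(0,0,255)),(L0,5,(0,0,255)),(L0,13,(0,255,0)),(L0-6,13,(0,255,0)),(L0-6,9,(255,0,0))]:
        L+=dz
        pts=[]
        for t in np.linspace(0,2*np.pi,60):
            v=np.array([r*np.cos(t),r*np.sin(t),L+19])
            v=Rt@v; v[2]-=19; v[0]+=dx; v[1]+=dy
            u=proj(p,T+R@v); pts.append(((u[0]-x0+.5)*k-.5,(u[1]-y0+.5)*k-.5))
        cv2.polylines(a,[np.int32(np.round(pts))],True,c,1,cv2.LINE_AA)
    cv2.imwrite(out,a)
    return a
E
python3 - <<'E'
from ov import *
b=(250,195,325,275)
A=overlay("w5","pics/o1.png",0,0,0,b);B=overlay("w5","pics/o1.png",-2,-.07,0,b)
c=np.hstack([cv2.resize(A,(400,427)),cv2.resize(B,(400,427))]);cv2.imwrite("pics/o1.png",c)
E
```

```text
(no output)
```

View pics/o1.png

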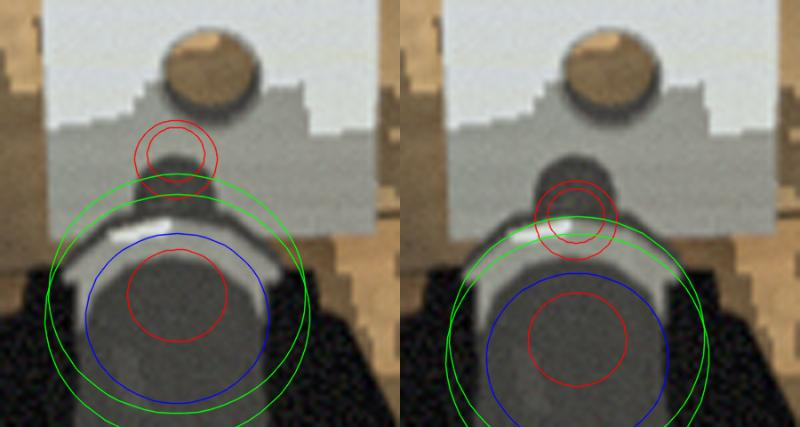

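```bash
python3 - <<'E'
from ov import *
b=(250,195,325,275)
A=overlay("w5","pics/o1.png",-.3,-.047,0,b);B=overlay("w5","pics/o1.png",-2,-.02,0,b)
c=np.hstack([cv2.resize(A,(400,427)),cv2.resize(B,(400,427))]);cv2.imwrite("pics/o2.png",c)
E
```

```text
(no output)
```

View pics/o2.png

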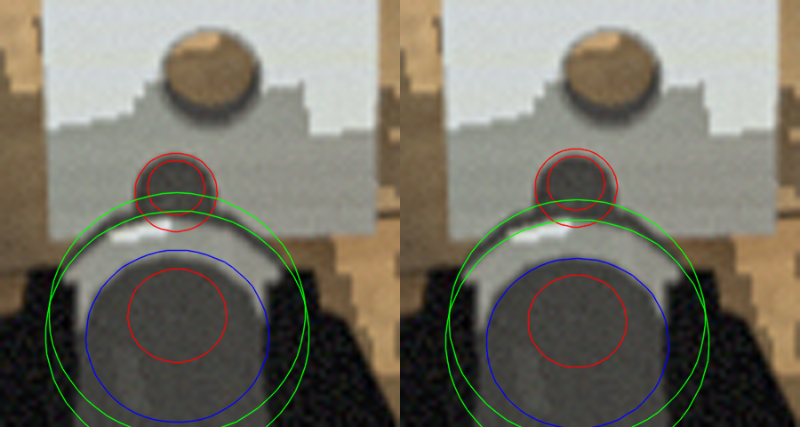

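Emit:
send_rows(
  plan="5.6 5 10 0 0; 0 0 10 0 0; 0 0 0 0 0; 0 0 0 0 0",
)

```text
t: 7.7
eef_pos: [510.6, 159.2, 129.4]
tcp_rot: [-3.138, -0.016, -0.164]
ft_force: [0.6, 0.4, -0.0]
opening: 0.178
```

```bash
python3 w.py w6; python3 - <<'E'
from ov import *
np.set_printoptions(precision=1,suppress=True)
p,s=pickle.load(open("w6.pkl","rb"))
b=(240,190,340,290)
A=overlay("w6","pics/o1.png",-.3,-.047,0,b)
cv2.imwrite("pics/w6c.png",cv2.resize(p["image"][190:290,240:340,::-1],None,fx=6,fy=6,interpolation=cv2.INTER_CUBIC))
c=np.hstack([cv2.resize(cv2.imread("pics/w6c.png"),(400,400)),cv2.resize(A,(400,400))]);cv2.imwrite("pics/o3.png",c)
E
```

```text
7.75 [510.43129123 159.14665749 129.41932532] [-3.1378857  -0.01562678 -0.16412925]
```

View pics/o3.png

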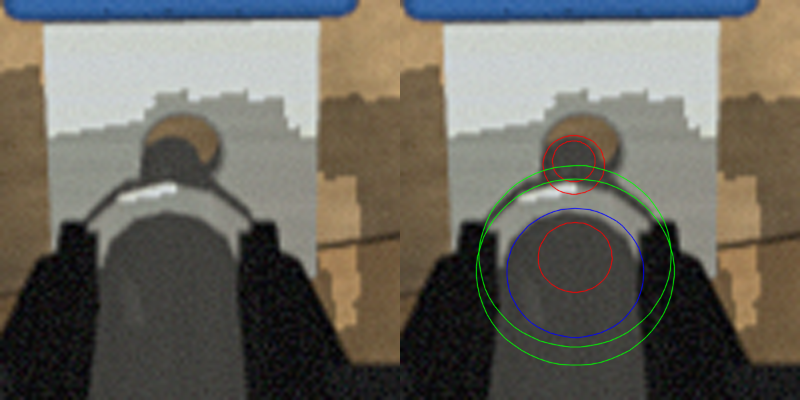

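```bash
python3 - <<'E'
from ov import *
np.set_printoptions(precision=1,suppress=True)
p,s=pickle.load(open("w6.pkl","rb"))
c=lambda x,y:((x+.5)/4-.5+240,(y+.5)/4-.5+190)
print("hole",atz(p,*c(183,150),55))
for z in (62,64,66):
  for y in (163,168): print(z,y,atz(p,*c(173,y),z))
R=Ro.from_euler("xyz",s["tcp_rot"]).as_matrix()
v=Ro.from_euler("y",-.047).as_matrix()@np.array([0,0,84.4]);v[2]-=19;v[0]-=.3;print(s["eef_pos"]+R@v)
E
```

```text
hole [505.9 158.5  55. ]
62 163 [506.2 160.1  62. ]
62 168 [505.4 160.3  62. ]
64 163 [506.9 160.   64. ]
64 168 [506.1 160.2  64. ]
66 163 [507.6 159.9  66. ]
66 168 [506.7 160.1  66. ]
[507.3 159.9  64.1]
```

Emit:
send_rows(
  plan="-0.5 1.7 0 0 0; 0 0 6 0 0; 0 0 6 0 0; 0 0 0 0 0",
)

```text
t: 8.15
eef_pos: [509.9, 157.9, 116.8]
tcp_rot: [-3.138, -0.016, -0.163]
ft_force: [1.0, 0.7, -0.8]
opening: 0.18
```

```bash
python3 w.py w7; python3 - <<'E'
from ov import *
p,s=pickle.load(open("w7.pkl","rb"))
cv2.imwrite("pics/w7c.png",cv2.resize(p["image"][190:290,240:340,::-1],None,fx=5,fy=5,interpolation=cv2.INTER_CUBIC))
E
```

```text
8.2 [510.01497488 157.92471556 117.08474742] [-3.13749679 -0.01668716 -0.16338506]
```

View pics/w7c.png

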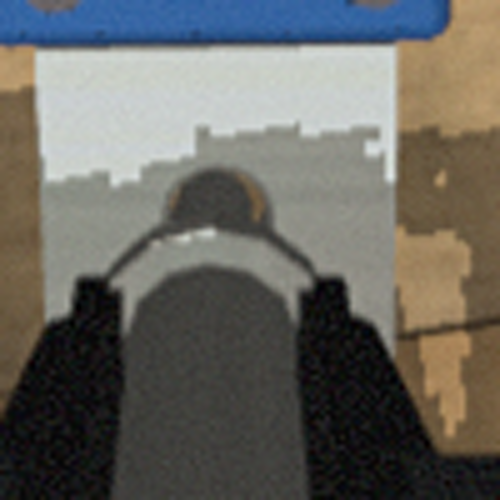

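Emit:
send_rows(
  plan="-1 0 4 0 0; 0 0 6 0 0; 0 0 6 0 0; 0 0 6 0 0; 0 0 0 0 0",
)

```text
t: 8.7
eef_pos: [508.7, 158.0, 93.1]
tcp_rot: [-3.138, -0.016, -0.163]
ft_force: [0.3, -0.2, -0.4]
opening: 0.177
```

```bash
python3 w.py w8; python3 - <<'E'
from ov import *
p,s=pickle.load(open("w8.pkl","rb"))
cv2.imwrite("pics/w8c.png",cv2.resize(p["image"][180:290,230:350,::-1],None,fx=5,fy=5,interpolation=cv2.INTER_CUBIC))
E
```

```text
8.75 [508.86159413 158.0273404   93.42245028] [-3.13786362 -0.01581064 -0.16338987]
```

View pics/w8c.png

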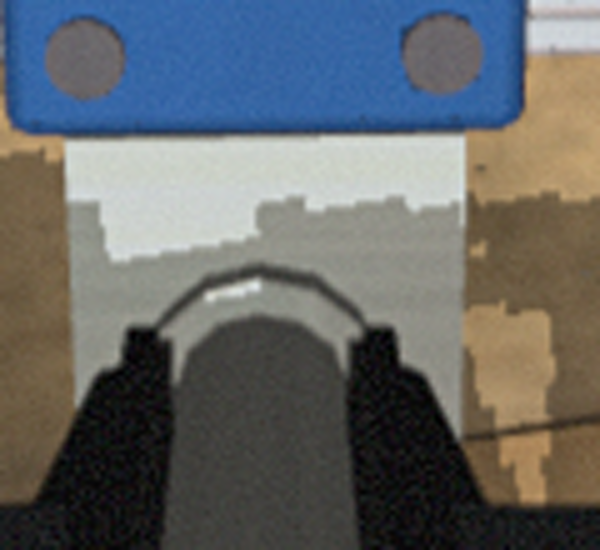

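Emit:
send_rows(
  plan="-0.6 0 6 0 0; 0 0 6 0 0; 0 0 2 0 0; 0 0 0 0 0",
)

```text
t: 9.15
eef_pos: [508.7, 158.2, 78.3]
tcp_rot: [-3.138, -0.016, -0.163]
ft_force: [-0.5, 0.1, -1.1]
opening: 0.18
```

Emit:
send_rows(
  plan="-0.5 0 1.5 0 0; 0 0 1 0 0; 0 0 1 0 0; 0 0 0 0 0",
)

```text
t: 9.55
eef_pos: [508.4, 158.2, 75.0]
tcp_rot: [-3.138, -0.017, -0.163]
ft_force: [-1.4, -1.4, -0.9]
opening: 0.177
```

```bash
python3 w.py w9; python3 - <<'E'
from ov import *
p,s=pickle.load(open("w9.pkl","rb"))
print(s["ft_force"])
cv2.imwrite("pics/w9c.png",cv2.resize(p["image"][180:290,230:350,::-1],None,fx=5,fy=5,interpolation=cv2.INTER_CUBIC))
E
```

```text
9.6 [508.42865973 158.2293178   75.03188944] [-3.13757987 -0.01697267 -0.16335983]
[-0.74059862 -0.51705109  1.21311175]
```

View pics/w9c.png

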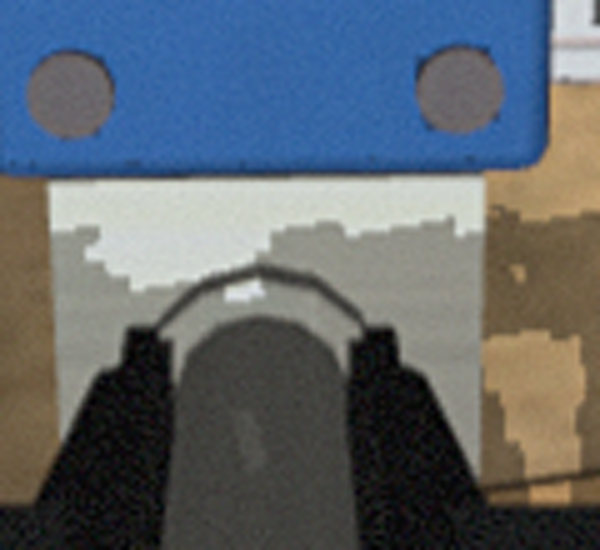

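Emit:
send_rows(
  plan="-0.2 0 1 0 0; 0 0 1 0 0; 0 0 0 0 0",
)

```text
t: 9.9
eef_pos: [508.4, 158.2, 75.2]
tcp_rot: [-3.137, -0.019, -0.163]
ft_force: [-0.9, -0.5, -2.7]
opening: 0.177
```

Emit:
send_rows(
  plan="0 0 2 0 0; 0 0 2 0 0; 0 0 0 0 0",
)

```text
t: 10.2
eef_pos: [508.8, 158.2, 75.2]
tcp_rot: [-3.136, -0.022, -0.163]
ft_force: [-1.9, -1.7, -1.6]
opening: 0.175
```

```bash
python3 - <<'E'
from cell import *
import cv2,numpy as np
for i in range(1):
    print(env.state()["ft_force"])
a=eyes.read_camera("side")["image"];b=eyes.read_camera("scene")["image"]
print(env.state()["ft_force"])
f=lambda x:cv2.resize(x[:,:,::-1],None,fx=8,fy=8,interpolation=cv2.INTER_CUBIC)
cv2.imwrite("pics/s10.png",np.hstack([f(a[160:210,230:280]),f(b[205:255,215:265])]))
E
```

```text
[-1.88714245 -1.68330837 -1.62299554]
[-2.75193671 -0.89433502  8.37522147]
```

View pics/s10.png

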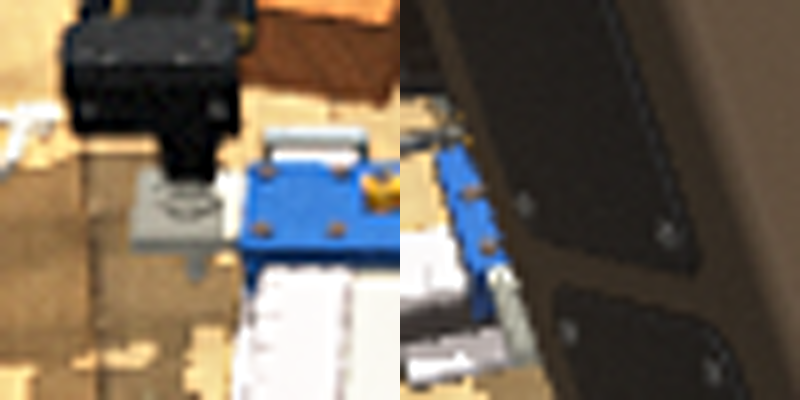

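Emit:
send_rows(
  plan="0 4 0 0 0; 0.1 8 0 0 0; 0.1 12 0 0 0; 0.2 14 0 0 0; 0.2 14 0 0 0; 0.2 14 0 0 0; 0.2 14 0 0 0; 0.1 8 0 0 0",
)

```text
t: 11.1
eef_pos: [496.8, 76.9, 74.8]
tcp_rot: [-3.124, -0.026, -0.165]
ft_force: [-1.5, 9.1, 6.3]
opening: 0.179
```

```bash
python3 w.py w11
```

```text
11.15 [496.58161616  76.01397441  74.80243954] [-3.1246441  -0.02545391 -0.16536546]
```

View pics/w11.png

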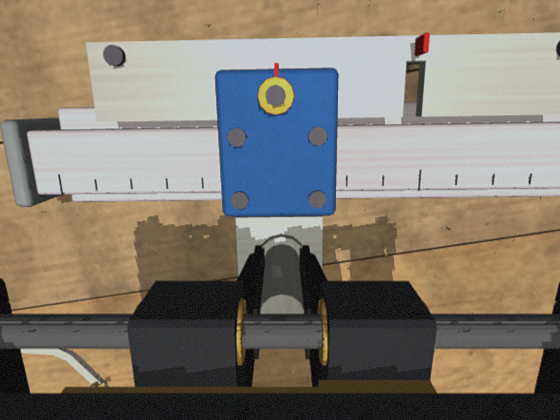

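```bash
cat > m.py <<'E'
import sys
from h import *
import cv2
np.set_printoptions(precision=1,suppress=True)
n=sys.argv[1];p,s=pickle.load(open(n+".pkl","rb"))
u=np.array([-.1493,-.9888,0])
im=p["image"].astype(int)
# red line pixels (pointer) on slide & notch from args
a=[float(v) for v in sys.argv[2:]]
P=atz(p,a[0],a[1],56);N=atz(p,a[2],a[3],38)
print("pointer",P,"notch",N,"gap along rail",(N-P)@u)
E
python3 m.py w11 277 71 414.5 90; python3 - <<'E'
import cv2
a=cv2.imread("pics/w11.png")[25:135,255:440]
cv2.imwrite("pics/w11c.png",cv2.resize(a,None,fx=4.3,fy=4.3,interpolation=cv2.INTER_CUBIC))
E
```

```text
pointer [587.5  65.   56. ] notch [568.  -4.  38.] gap along rail 71.15863660993533
```

View pics/w11c.png

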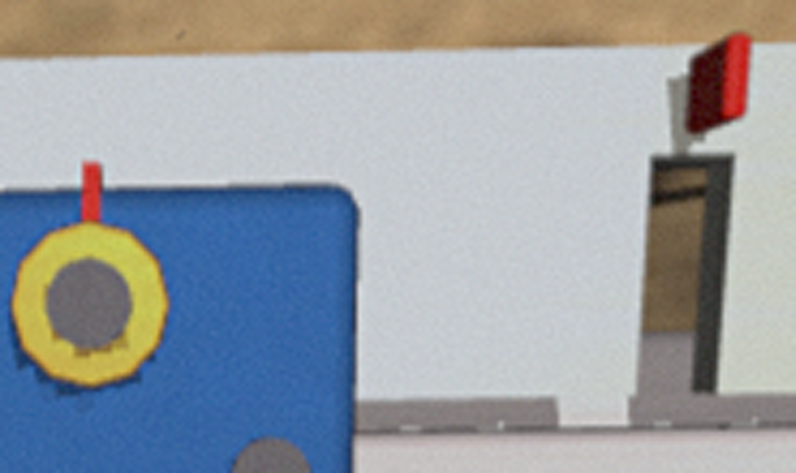

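Emit:
send_rows(
  plan="0.1 8 0 0 0; 0.1 10 0 0 0; 0.1 10 0 0 0; 0.1 10 0 0 0; 0.1 7 0 0 0; 0 4 0 0 0; 0 0 0 0 0",
)

```text
t: 11.85
eef_pos: [489.6, 29.8, 74.9]
tcp_rot: [-3.118, -0.027, -0.169]
ft_force: [-3.0, -2.7, 4.5]
opening: 0.175
```

```bash
python3 w.py w12;python3 - <<'E'
import cv2
a=cv2.imread("pics/w12.png")[20:240,190:440]
cv2.imwrite("pics/w12c.png",cv2.resize(a,None,fx=2.7,fy=2.7,interpolation=cv2.INTER_CUBIC))
E
```

```text
11.9 [489.66340451  29.74447929  74.8708169 ] [-3.11791989 -0.02753558 -0.16864878]
```

View pics/w12c.png

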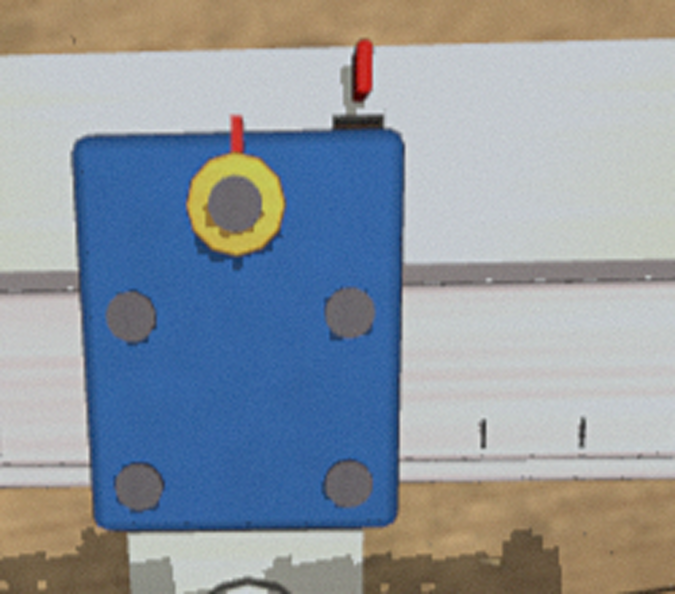

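```bash
python3 m.py w12 277.6 71.5 322.4 64.4
```

```text
pointer [580.1  17.5  56. ] notch [581.3  -5.6  38. ] gap along rail 22.636211619679965
```

Emit:
send_rows(
  plan="0 3 0 0 0; 0.1 4 0 0 0; 0.1 4 0 0 0; 0 2 0 0 0; 0 0 0 0 0",
)

```text
t: 12.4
eef_pos: [488.0, 18.4, 74.9]
tcp_rot: [-3.115, -0.028, -0.17]
ft_force: [-2.4, -0.8, 6.3]
opening: 0.177
```

```bash
python3 w.py w13;python3 - <<'E'
import cv2
a=cv2.imread("pics/w13.png")[20:240,190:440]
cv2.imwrite("pics/w13c.png",cv2.resize(a,None,fx=2.7,fy=2.7,interpolation=cv2.INTER_CUBIC))
E
```

```text
12.45 [487.96077468  18.38877239  74.8752203 ] [-3.11466966 -0.02788487 -0.1703698 ]
```

View pics/w13c.png

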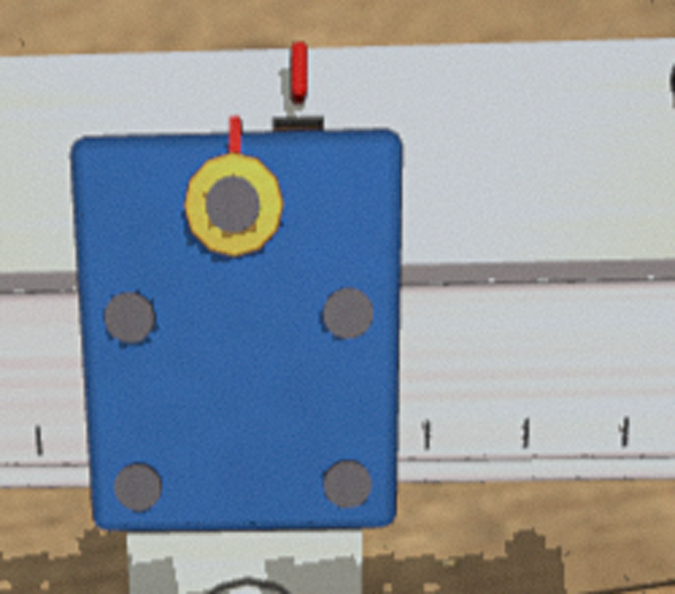

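```bash
python3 m.py w13 276.9 71.5 300.2 64.9
```

```text
pointer [578.6   6.4  56. ] notch [581.4  -5.6  38. ] gap along rail 11.476149695674314
```

Emit:
send_rows(
  plan="0 2 0 0 0; 0 2 0 0 0; 0 2 0 0 0; 0 0 0 0 0",
)

```text
t: 12.85
eef_pos: [487.3, 13.7, 74.9]
tcp_rot: [-3.112, -0.028, -0.171]
ft_force: [-3.4, -3.6, 5.3]
opening: 0.176
```

```bash
cat > v.py <<'E'
import cv2,sys
n=sys.argv[1]
a=cv2.imread(f"pics/{n}.png")[25:95,240:340]
cv2.imwrite(f"pics/{n}c.png",cv2.resize(a,None,fx=6,fy=6,interpolation=cv2.INTER_CUBIC))
E
python3 w.py w14; python3 v.py w14
```

```text
12.9 [487.26733673  13.59423607  74.93882658] [-3.11256608 -0.02837779 -0.17123159]
```

View pics/w14c.png

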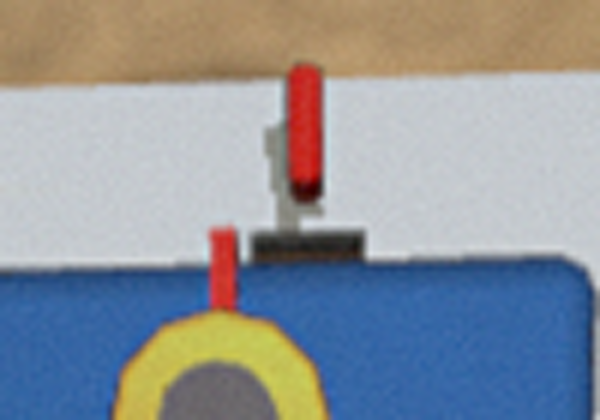

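```bash
python3 m.py w14 276.9 70.5 290.9 64.6
```

```text
pointer [578.3   1.5  56. ] notch [581.7  -5.7  38. ] gap along rail 6.629228289014342
```

Emit:
send_rows(
  plan="0 1.5 0 0 0; 0 1.5 0 0 0; 0 0 0 0 0",
)

```text
t: 13.2
eef_pos: [486.9, 10.9, 74.9]
tcp_rot: [-3.112, -0.028, -0.172]
ft_force: [-3.0, -3.2, 5.3]
opening: 0.174
```

```bash
python3 w.py w15; python3 v.py w15
```

```text
13.25 [486.85121301  10.84253595  74.89702903] [-3.11194825 -0.02836952 -0.17145334]
```

View pics/w15c.png

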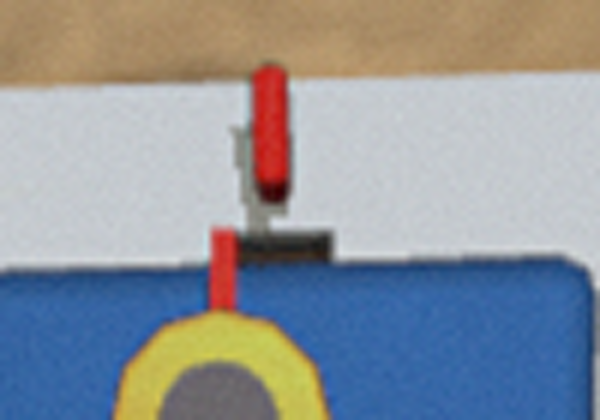

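Emit:
send_rows(
  plan="0 1.2 0 0 0; 0 0 0 0 0",
)

```text
t: 13.45
eef_pos: [486.6, 9.3, 74.9]
tcp_rot: [-3.112, -0.028, -0.171]
ft_force: [-3.5, -3.3, 7.0]
opening: 0.178
```

```bash
python3 w.py w16; python3 v.py w16
```

```text
13.5 [486.62251099   9.29132965  74.89685491] [-3.11226721 -0.02835091 -0.1712022 ]
```

View pics/w16c.png

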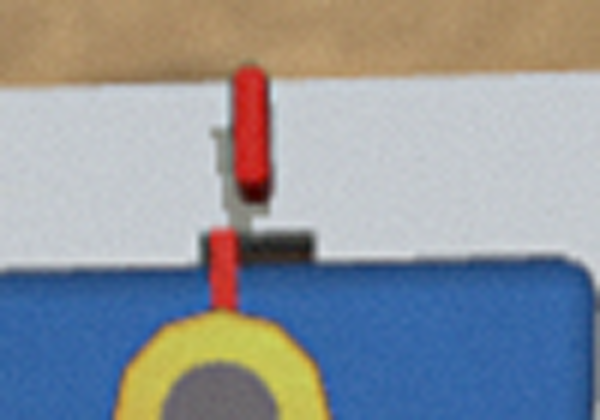

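Emit:
send_rows(
  plan="0 1 0 0 0; 0 0 0 0 0",
)

```text
t: 13.7
eef_pos: [486.4, 7.8, 74.9]
tcp_rot: [-3.113, -0.028, -0.171]
ft_force: [-4.2, -3.0, 6.6]
opening: 0.174
```

```bash
python3 w.py w17; python3 v.py w17
```

```text
13.75 [486.37585612   7.75601261  74.88955424] [-3.11277976 -0.02826089 -0.17093994]
```

View pics/w17c.png

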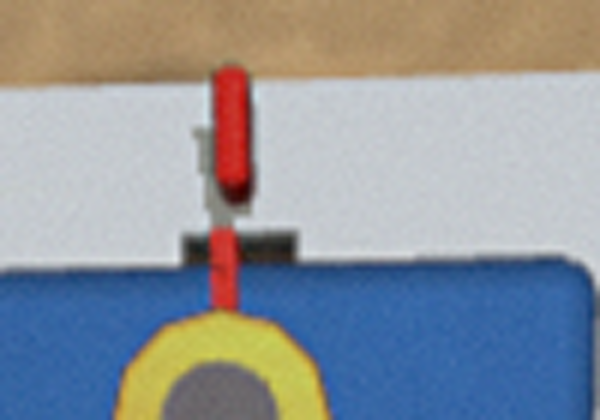

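```bash
for a in "w16 276.9 70.5 282.6 64.6" "w17 276.9 70.5 279.6 64.6"; do python3 m.py $a; done
```

```text
pointer [577.7  -2.8  56. ] notch [581.8  -5.8  38. ] gap along rail 2.330535107638586
pointer [577.4  -4.3  56. ] notch [581.8  -5.8  38. ] gap along rail 0.785504071238751
```

Emit:
send_rows(
  plan="0 0.6 0 0 0; 0 0 0 0 0",
)

```text
t: 13.95
eef_pos: [486.3, 7.0, 74.9]
tcp_rot: [-3.113, -0.028, -0.171]
ft_force: [-2.5, 1.0, 7.0]
opening: 0.18
```

```bash
python3 w.py w18; python3 v.py w18
```

```text
14.0 [486.29552843   6.99342426  74.92644241] [-3.11268592 -0.02826356 -0.17117815]
```

View pics/w18c.png

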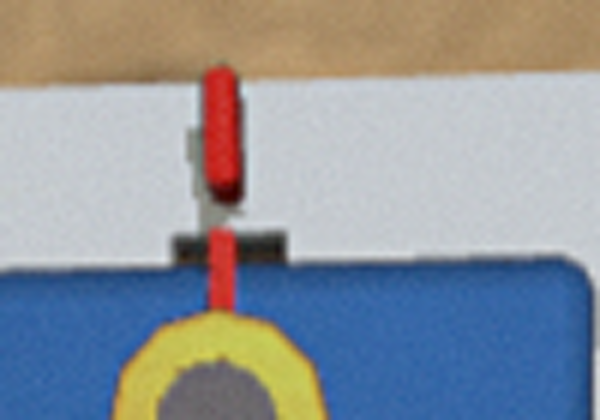

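Emit:
send_rows(
  plan="0 0 0 0 0; 0 0 0 0 0; 0 0 0 0 0",
)

```text
t: 14.3
eef_pos: [486.3, 7.0, 74.9]
tcp_rot: [-3.112, -0.028, -0.171]
ft_force: [-2.6, 1.6, 6.6]
opening: 0.178
```

```bash
python3 m.py w18 276.6 70.5 277.9 64.6; python3 w.py w19; python3 - <<'E'
from cell import env,eyes
import cv2,numpy as np
for i in range(4):
    s=env.state(); print(s["t"],s["ft_force"],s["opening"],s["eef_pos"])
    p=eyes.read_camera("side" if i<3 else "wrist")
    if i==2: a=p["image"]
b=cv2.imread("pics/w19.png")
cv2.imwrite("pics/s20.png",np.hstack([cv2.resize(a[175:275,220:300,::-1],(400,500),interpolation=cv2.INTER_CUBIC),cv2.resize(b[25:275,190:390],(400,500))]))
E
```

```text
pointer [577.3  -5.   56. ] notch [581.9  -5.7  38. ] gap along rail 0.04874448653827323
14.35 [486.2907633    6.98389982  74.89331668] [-3.11239005 -0.02806408 -0.1714054 ]
14.35 [-3.18682894  1.53288412  6.32136677] 0.181135025322088 [486.2907633    6.98389982  74.89331668]
14.4 [-1.69185671  1.95810048  6.38962102] 0.1777107357640721 [486.29440543   6.97842527  74.9063358 ]
14.45 [-3.14825115  0.85459926  6.27089565] 0.17766830729920113 [486.28821389   6.99398058  74.89753179]
14.5 [-2.94290552  1.21164679  5.38301237] 0.17453988587126854 [486.27835354   6.98228776  74.88468749]
```

View pics/s20.png

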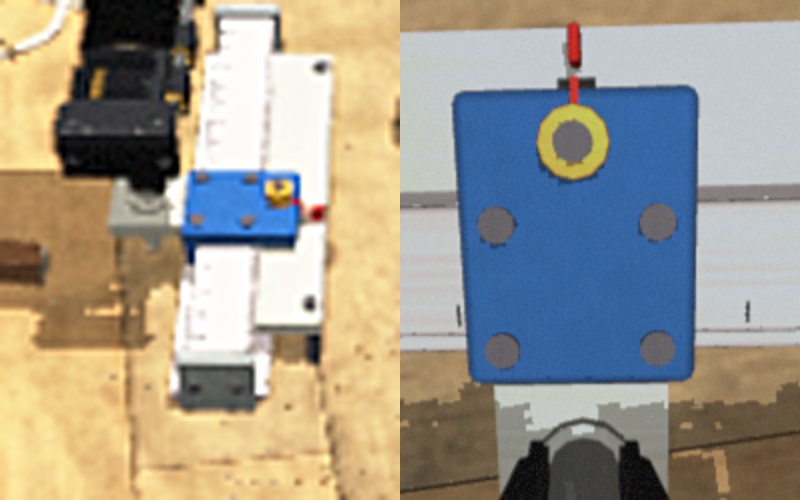

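```bash
python3 -c "
from cell import job_done
print(job_done())"
```

```text
the job is handed in; nothing more can be done
None
```

I took the steel pin out of the block and put it down through the eyelet until the collar sat on it. I then slid the carriage about 150 mm to the right into the notch at the red mark, and handed the job in at about 14.5 s, still gripping the pin. No verdict was reported.

**Final checks**
- **Position:** in the wrist camera, pointer and notch were about 0.05 mm apart along the rail, with an uncertainty of about 1 mm.
- **Stillness and force:** the arm stood still, with about 1 to 2 N along the rail, below the 6 N needed to push the slide out.
- **Grip and seat:** the opening stayed at about 17 mm on the 18 mm handle. The collar was pressed on the eyelet with about 6 N.
- **Bystanders:** I saw no bystander touched, but I did not measure their positions again at the end.

**Less certain**
- **Pin tilt:** the pin sat in the grip tilted by an estimated 0.03 rad, well below the 0.2 rad limit. I did not measure the tilt again at the end.
- **Click:** I saw no clear jump of the slide into the notch. The force along the rail changed sign (about -3 N to +1 N) and the slide stopped following the pin, which fits the ball being seated.

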